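# Lock a gearbox into its assembly nest with the L-slot latch

### The arm

A 6-joint arm with a two-finger parallel gripper is mounted at the origin on the work surface. World frame = base frame: x ahead of the robot, y to its left, z up, the work surface at z = 0. Lengths are in m, angles in degrees, forces in N, time in s.
With the tool pointing down it reaches from about 0.4 to 0.825 m from the base axis. Payload 7 kg.
Tool frame: the origin (TCP) lies at the centre of the arm's flange, where the gripper is bolted on; the fingertips stand 178 mm ahead of it and the grasp point (between the pads) lies 159 mm ahead of it (r.tips_ahead is the z of the fingertips in the tool frame, in m); z points along the fingers, y is the line along which they close (so a half turn about z gives the same grasp; the last joint's range is limited). The gripper opens to 88 mm and grips with 3 to 60 N. Pads are 19 mm wide; open, the fingers measure 130 mm over their backs; the gripper's body (78 mm by 193 mm) begins 47 mm behind the grasp point.
Start: joints at [81.538, 20.546, 0.682, 0, -70.136, -16.507], TCP at [0.285, 0.612, 0.405] pointing down, gripper open.
Joint ranges: [-176.03, 176.03], [-82.01, 121.73], [-58.28, 71.71], [-173.87, 95.51], [-174.79, -0.11], [-173.66, 173.66]. Speed limits (degrees/s): [136.94, 136.94, 172.46, 180, 180, 180].

### API

Orientations are given as [roll, pitch, yaw] about the fixed x, y, z axes, in that order (R = Rz(yaw) Ry(pitch) Rx(roll)).
In Python, from plant import r gives the robot as it stands. The module is installed in compiled form; this text tells all that it offers.
- The arm moves only by the shell command python3 -m pendant 'ROWS' [FORCE]. ROWS is JSON, a list that holds one entry, the list of rows, each a list of 7 numbers: the shift along the tool's x, y, z in m, then the turn, a rotation vector about the tool's x, y, z in degrees, then the gripper command: -1 is shut, 1 is fully open, values between are in proportion. A call has 1 to 5 rows; each row is the pose to reach, as a shift and turn from the pose commanded when the call began, along the tool's axes at that moment; what a row does not reach only later rows make up. A row lasts 1/10 s, in which the tool goes at most 50 mm and 8.59 degrees, less where a joint would pass 70% of its speed; a pose out of reach is approached as far as the arm can. A call with a gripper value outside its range is refused whole. The fingers move at their own pace and stop on an object; FORCE is the grip in N (left out, the last holds). Time passes only in rows, so rows that repeat a pose let the fingers close. It gives the time, the measured TCP pose, the force, the opening and the grip force at its end, in the units of the state.
- r.get_state(): the state, without advancing time (a new reading comes with each control period).
- r.capture(name): name is "scene" or "top" or "wrist"; returns the picture (400x640x3 uint8, red, green, blue); there is no depth.
- r.camera_params(name): a dict with "fx", "fy", "cx", "cy" (pixels), "R" (3x3) and "t" (3): a world point X has camera coordinates R X + t. Camera axes: x right, y down, z forward; pixel columns grow to the right and rows downward; lengths in m; the calibration is good to about 2 mm. A picture is of the moment at which its call begins: read the wrist's pose just before it. camera_params takes no time and is no camera call; for the wrist camera it gives the pose at the moment of the call.
- r.close_job(): hands the job in; it is judged then, once.
The state is a dict: "time_s": time; "joints": joint angles; "qd": joint speeds; "joint_torque": joint torques, N m; "tcp_pos": TCP position; "eef_rot": TCP orientation; "contact_force": force on the tool from outside, world axes, zero at the start; "moment": the same for the moment, N m; "gripper_width": finger opening in m; "gripper_force": force on a finger pad.
Only numpy, scipy, OpenCV 4.12 (cv2) and the standard library are available. Lean on these libraries where they do the work, as an engineer would, in place of code of your own. Each camera call takes 0.05 s, during which the arm holds its last target. There are 200 camera calls.

### The job

Lock the gearbox down in its assembly nest: with the fingers, push the orange knob along its L-shaped slot, first towards the gearbox up to the corner, then round the corner and along the side leg right to its end. Only push the knob, do not pull it up, and finish clear of it. Leave the gearbox, the bearing, the bottle and the spanner where they are.

Things in the scene. Friction and masses are not known exactly. Their poses are not given: they have to be found in the camera images.
- nest: Fixed assembly nest: blue base plate 12 mm thick, in its frame x -80 to 110, y -60 to 350 mm; on it an aluminium latch housing (x -60 to 90, y -45 to 120 mm), flat top 52 mm above the bench with an L-shaped slot 16 mm wide, nothing above it but the knob. Origin: on the bench below the slot's start. +y: along the long leg to the gearbox; +x: along the side leg; z up. Place and yaw vary
- slot_start (a point): Start of the slot's centre line (the knob's axis when both joints read 0), at the height of the top plate, 52 mm above the bench
- slot_corner (a point): Corner of the slot's centre line, 80 mm along the nest's +y from slot_start, at the height of the top plate
- slot_end (a point): End of the slot's centre line, 45 mm along the nest's +x from slot_corner, at the height of the top plate
- knob_top (a point): Centre of the top face of the orange upright cylindrical knob, 36 mm in diameter and 36 mm tall, its underside 7 mm and its top 43 mm above the top plate (95 mm above the bench). It sits on a 12 mm steel pin that runs in the slot with 2 mm play on each side. The knob does not turn
- clamp_slide (a joint): Travel of the knob (and of the dark keeper tongue under it) along the nest's +y, in m: 0 at the start of the long leg, 0.080 on the centre line of the side leg, stops at 0.082. Starts between 0 and 0.020. Stays where it is left; about 2.5 N of friction
- lock_pin (a joint): Travel of the knob along the nest's +x, in m: 0 in the long leg (play -0.002 to 0.002); can only grow once clamp_slide is above 0.078; 0.045 at the end of the side leg, stops at 0.047. Stays where it is left; about 2 N of friction
- knob (a joint): How far the knob is pulled up, in m: 0 down (at rest), at most 0.012, held down by a spring of about 4 N
- gearbox: Loose aluminium worm gearbox, 3.2 kg, 98 mm high with its yellow cap, lying in the nest. Origin: centre of its underside, 12 mm above the bench, at about x 10, y 250 mm in the nest's frame, where its 12 mm thick foot spans x -45 to 65, y 160 to 340 mm, its body y 200 to 310 mm, a steel flange and yellow shaft plug reach x 98 mm. The latch's dark tongue passes over the foot untouched
- bearing: Steel bearing ring 52 mm in diameter, 15 mm high, loose on the bench on the -x side of the nest. Origin: centre of its underside
- bottle: Small red bottle 38 mm in diameter, 95 mm high, upright and loose on the bench on the +x side of the nest. Origin: centre of its underside
- spanner: Steel spanner 200 mm long lying loose on the bench on the -y side of the nest, roughly along the nest's x. Origin: under its middle
Things that resemble listed ones, but are neither listed nor needed, are in the scene too. Of the things like the bottle, leave any that is purple; of the rest the larger one is meant.

How it is judged:
By the outcome, as a careful person would: the job done as asked, in the order asked, and still so for the second after the job is handed in, with the robot touching nothing.
It also fails if it takes over 42 s, if anything falls off the work surface, if the arm or the gripper's body presses on something with over 40 N, if the wrist force passes 120 N, or if a joint passes its speed limit or range.

## Working session

There is one attempt and no reset: what is moved stays moved. The work goes in short steps, Python scripts to look and compute and a shell command to move; the robot and the scene stay as the last step left them, time stands still between calls to the robot, and variables do not carry over. Pictures are saved under pics/ and viewed, at most 10 in all, crops included, and the job is handed in when it is done.

```bash
mkdir -p pics; python3 - <<'E'
from plant import r
import cv2,numpy as np
for n in("top","scene"):
    cv2.imwrite(f"pics/{n}0.png",r.capture(n)[:,:,::-1])
s=r.get_state();print(s["time_s"],s["tcp_pos"],s["eef_rot"],s["gripper_width"])
for n in("top","scene"):print(r.camera_params(n))
E
```

```text
0.1 [0.28488324 0.61175809 0.40382527] [ 1.79915618e+02 -8.30685020e-03 -2.49748841e+01] 0.08747019536437568
{'fx': 461.1279516773422, 'fy': 461.1279516773422, 'cx': 315.0130958972595, 'cy': 198.16007791657648, 'R': array([[ 0.02834285, -0.99915719,  0.02969149],
       [-0.99153268, -0.03186748, -0.1258865 ],
       [ 0.1267266 , -0.0258721 , -0.99160022]]), 't': array([-0.10239581,  0.56302311,  0.840672  ])}
{'fx': 402.7155005631299, 'fy': 402.7155005631299, 'cx': 322.63253978237486, 'cy': 196.8529335224359, 'R': array([[-0.56060981,  0.82806507, -0.00498819],
       [ 0.62476995,  0.41900771, -0.6588589 ],
       [-0.54348795, -0.37247924, -0.75225   ]]), 't': array([ 0.36544156, -0.25305791,  1.21317315])}
```

View pics/top0.png

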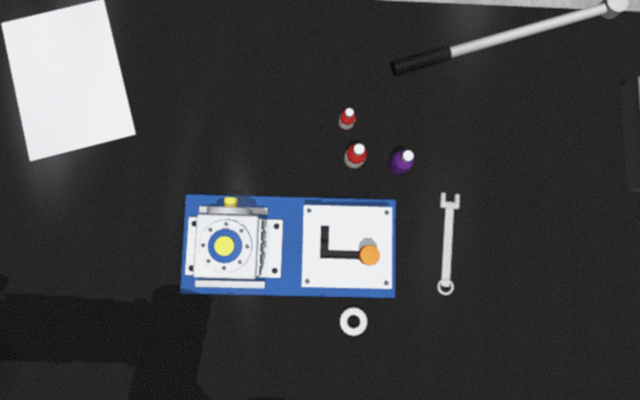

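View pics/scene0.png

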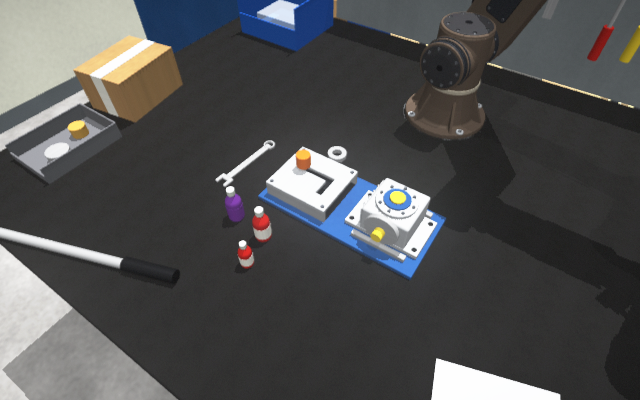

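Top view: the orange knob is at about (369,255), with the slot corner near (323,254) and the slot end near (324,229). The gearbox is at (224,245), the bearing at (353,321) and the spanner at (448,245). The bottles are the larger red one at (356,155), a small red one at (347,118) and a purple one at (402,161).
Lookalikes for the knob are the yellow cap (224,245), the yellow plug (231,202) and the yellow item in the tray (scene 78,129). Only (369,255) is orange and sits in the slot. I'll check it in a close crop.

```bash
cat > h.py <<'E'
import numpy as np
from plant import r
def ray(n,u,v,z,P=None):
    P=P or r.camera_params(n);R=P["R"];c=-R.T@P["t"]
    d=R.T@np.array([(u-P["cx"])/P["fx"],(v-P["cy"])/P["fy"],1]);return c+d*(z-c[2])/d[2]
def proj(n,X,P=None):
    P=P or r.camera_params(n);q=P["R"]@X+P["t"];return q[0]/q[2]*P["fx"]+P["cx"],q[1]/q[2]*P["fy"]+P["cy"]
E
python3 -c "
import cv2
i=cv2.imread('pics/top0.png')[190:305,290:410]
cv2.imwrite('pics/c.png',cv2.resize(i,None,fx=5,fy=5,interpolation=cv2.INTER_CUBIC))"
```

```text
(no output)
```

View pics/c.png

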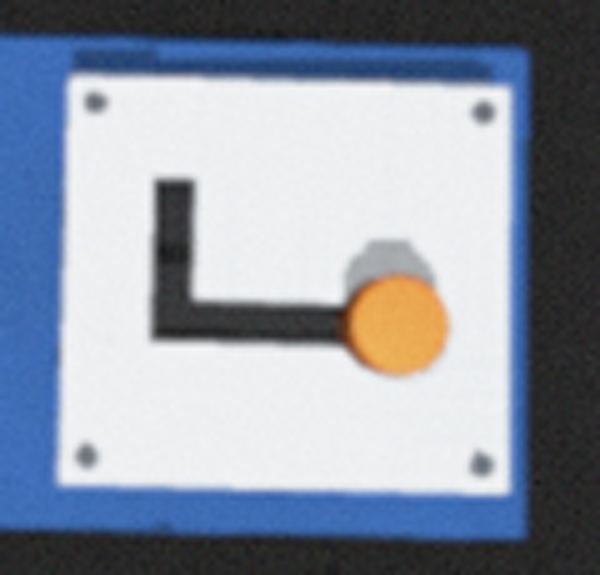

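The close crop confirms the orange knob, with its top centre at (397,325) in the crop, sitting on the long leg. The housing corners in the crop are (70,75), (512,87), (510,495) and (58,487), and the slot corner is near (173,320).

```bash
python3 - <<'E'
from h import *
f=lambda u,v,z:ray("top",290+(u-2)/5,190+(v-2)/5,z)[:2]
W=np.array([f(*p,.052) for p in[(70,75),(512,87),(510,495),(58,487),(173,321)]])
N=np.array([[.09,.12],[.09,-.045],[-.06,-.045],[-.06,.12],[0,.08]])
n=N@[1,1j];w=W@[1,1j];nm=n-n.mean();k=(np.conj(nm)@(w-w.mean()))/(np.conj(nm)@nm)
u=k/abs(k);o=w.mean()-u*n.mean()
print("scale",abs(k),"yaw",np.degrees(np.angle(k)),"origin",o,"res mm",1e3*np.abs(o+u*n-w))
K=f(397,325,.095)@[1,1j];print("knob",K,"in nest",(K-o)/u)
print("corner",o+u*.08j,"end",o+u*(.045+.08j))
for nme,p,z in(("bottlecap",(359,148),.095),("bearing",(353,321),.015)):
    print(nme,(ray("top",*p,z)[:2]@[1,1j]-o)/u)
E
```

```text
scale 1.0053101254880639 yaw 0.26468564775835923 origin (0.4612706001339403-0.18468436516062675j) res mm [0.53213263 0.68764491 0.27197134 1.0893061  0.2598754 ]
knob (0.46165515665409845-0.18143591762387656j) in nest (0.0003995590086741546+0.0032466363693524182j)
corner (0.4609010305655506-0.10468521880059288j) end (0.5059005503930697-0.10447733591837369j)
bottlecap (0.1911907015484156+0.023092188931328115j)
bearing (-0.12443506971840086+0.02082093897135019j)
```

```bash
python3 -m pendant '[[[0.225,0.105,0,0,0,-25.2,-1],[0.225,0.105,0,0,0,-25.2,-1],[0.225,0.105,0,0,0,-25.2,-1],[0.225,0.105,0,0,0,-25.2,-1],[0.225,0.105,0,0,0,-25.2,-1]]]' 20
python3 -m pendant '[[[0.055,0.24,0,0,0,0,-1],[0.055,0.24,0,0,0,0,-1],[0.055,0.24,0,0,0,0,-1],[0.055,0.24,0,0,0,0,-1],[0.055,0.24,0,0,0,0,-1]]]'
```

```text
time_s: 0.6
tcp_pos: [0.4454, 0.4199, 0.4044]
eef_rot: [180.0, 0.0, 0.3]
contact_force: [1.2, 1.1, -0.7]
gripper_width: 0.0531
gripper_force: 0.0
time_s: 1.1
tcp_pos: [0.5004, 0.1797, 0.4046]
eef_rot: [180.0, 0.0, 0.2]
contact_force: [1.3, 0.7, 0.5]
gripper_width: 0.0133
gripper_force: 0.0
```

```bash
python3 -m pendant '[[[0,0.24,0,0,0,0,-1],[0,0.24,0,0,0,0,-1],[0,0.24,0,0,0,0,-1],[0,0.24,0,0,0,0,-1],[0,0.24,0,0,0,0,-1]]]'
python3 -m pendant '[[[-0.039,0.195,0.1,0,0,0,-1],[-0.039,0.195,0.1,0,0,0,-1],[-0.039,0.195,0.1,0,0,0,-1],[-0.039,0.195,0.1,0,0,0,-1],[-0.039,0.195,0.1,0,0,0,-1]]]'
python3 - <<'E'
from h import *
import cv2
P=r.camera_params("wrist");i=r.capture("wrist");cv2.imwrite("pics/w1.png",i[:,:,::-1])
for p in([.4612,-.1847,.052],[.4609,-.1047,.052],[.4617,-.1814,.095],[.461,-.255,.126]):print(proj("wrist",np.array(p),P))
E
```

```text
time_s: 1.6
tcp_pos: [0.5008, -0.0605, 0.4047]
eef_rot: [-180.0, 0.0, 0.2]
contact_force: [0.5, 0.1, -0.1]
gripper_width: 0.0005
gripper_force: 0.0
time_s: 2.1
tcp_pos: [0.4615, -0.2557, 0.3022]
eef_rot: [-180.0, 0.2, 0.1]
contact_force: [-1.4, 0.7, -0.2]
gripper_width: 0.0003
gripper_force: 0.0
(np.float64(214.01437686953048), np.float64(208.5642296234519))
(np.float64(94.30469749420956), np.float64(208.77625596046337))
(np.float64(186.08993060230006), np.float64(231.10571563928949))
(np.float64(319.356839085097), np.float64(256.60610710281253))
```

View pics/w1.png

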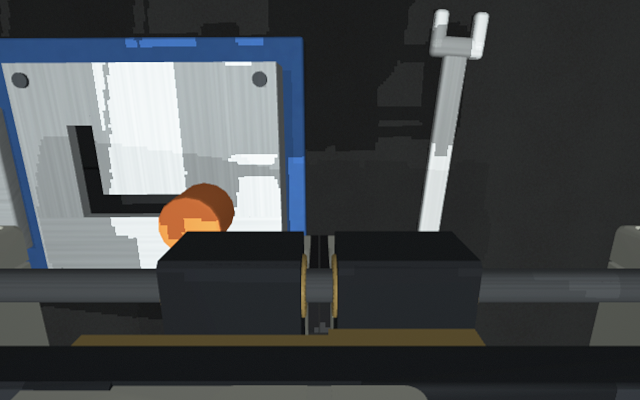

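Wrist view: the knob is at about (190,222), with the slot's long leg on row 204 and its corner at column 92. These match the predictions to about 3 mm. The spanner is at (445,150), well clear. Next I descend behind the knob and look from the side.

```bash
python3 -m pendant '[[[0.001,0,0.03,0,0,0,-1],[0.001,0,0.054,0,0,0,-1],[0.001,0,0.054,0,0,0,-1],[0.001,0,0.054,0,0,0,-1]]]'
python3 - <<'E'
from h import *
import cv2
a=r.capture("scene")[120:240,240:400,::-1];b=r.capture("top")[190:310,300:460,::-1]
f=lambda i:cv2.resize(i,None,fx=4,fy=4,interpolation=cv2.INTER_CUBIC)
cv2.imwrite("pics/s2.png",f(a));cv2.imwrite("pics/t2.png",f(b))
E
```

```text
time_s: 2.55
tcp_pos: [0.4644, -0.2532, 0.2508]
eef_rot: [180.0, 0.1, 0.3]
contact_force: [0.0, -0.0, 0.5]
gripper_width: 0.0006
gripper_force: 0.0
```

View pics/s2.png

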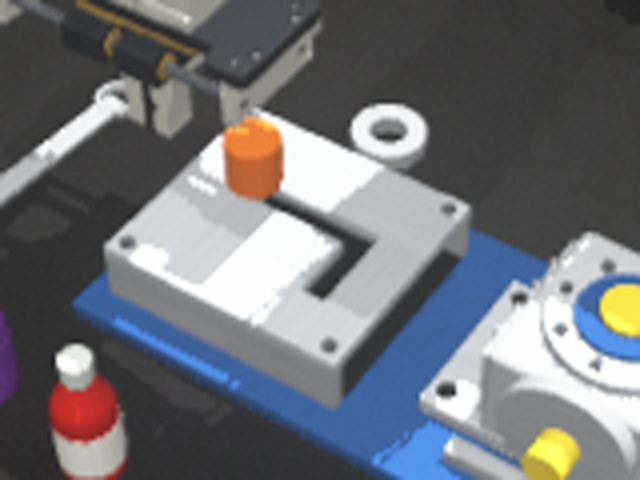

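The scene crop shows the closed fingertips at (160,110), clearly behind the knob at (253,158). The gripper body is well above the knob, and the nest path is free. Start pushing towards the gearbox.

```bash
python3 -m pendant '[[[0,-0.008,0.004,0,0,0,-1],[0,-0.018,0.004,0,0,0,-1],[0,-0.028,0.004,0,0,0,-1],[0,-0.038,0.004,0,0,0,-1],[0,-0.048,0.004,0,0,0,-1]]]'
python3 -m pendant '[[[0,-0.008,0,0,0,0,-1],[0,-0.016,0,0,0,0,-1],[0,-0.024,0,0,0,0,-1],[0,-0.032,0,0,0,0,-1],[0,-0.04,0,0,0,0,-1]]]'
```

```text
time_s: 3.15
tcp_pos: [0.4642, -0.2044, 0.247]
eef_rot: [180.0, -0.0, 0.3]
contact_force: [-0.7, -4.1, 1.1]
gripper_width: 0.0003
gripper_force: 1.9
time_s: 3.65
tcp_pos: [0.464, -0.1646, 0.2468]
eef_rot: [180.0, -0.0, 0.2]
contact_force: [-0.5, -3.1, 2.6]
gripper_width: 0.0004
gripper_force: 1.9
```

```bash
python3 -m pendant '[[[0,-0.005,0,0,0,0,-1],[0,-0.010,0,0,0,0,-1],[0,-0.014,0,0,0,0,-1],[0,-0.017,0,0,0,0,-1],[0,-0.017,0,0,0,0,-1]]]'
python3 - <<'E'
from h import *
import cv2
i=r.capture("top");cv2.imwrite("pics/t3.png",cv2.resize(i[190:310,260:420,::-1],None,fx=5,fy=5,interpolation=cv2.INTER_CUBIC))
E
```

```text
time_s: 4.15
tcp_pos: [0.4639, -0.1478, 0.2465]
eef_rot: [-180.0, 0.0, 0.2]
contact_force: [0.7, -0.9, 0.7]
gripper_width: 0.0003
gripper_force: 0.5
```

View pics/t3.png

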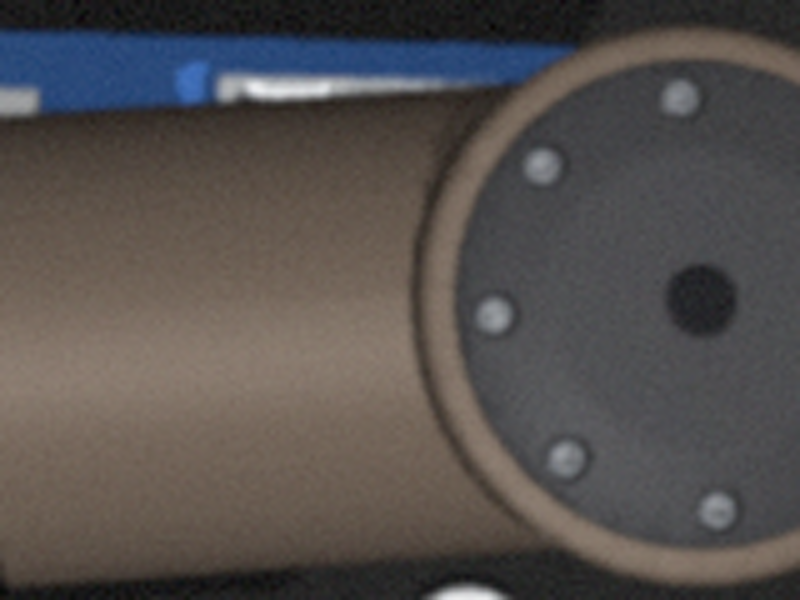

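The top view is blocked by the arm, so I'll find the end stop by force in small steps.

```bash
python3 -m pendant '[[[0,-0.001,0,0,0,0,-1],[0,-0.002,0,0,0,0,-1],[0,-0.003,0,0,0,0,-1]]]'
python3 -m pendant '[[[0,-0.001,0,0,0,0,-1],[0,-0.002,0,0,0,0,-1]]]'
python3 -m pendant '[[[0,-0.001,0,0,0,0,-1],[0,-0.001,0,0,0,0,-1]]]'
```

```text
time_s: 4.5
tcp_pos: [0.4638, -0.1453, 0.2466]
eef_rot: [180.0, 0.0, 0.2]
contact_force: [-0.1, -3.0, 1.4]
gripper_width: 0.0005
gripper_force: 1.4
time_s: 4.7
tcp_pos: [0.4638, -0.1432, 0.2466]
eef_rot: [180.0, 0.0, 0.2]
contact_force: [0.1, -2.8, 0.5]
gripper_width: 0.0008
gripper_force: 1.3
time_s: 4.9
tcp_pos: [0.4638, -0.1421, 0.2466]
eef_rot: [-180.0, 0.0, 0.2]
contact_force: [-0.3, -2.5, -0.3]
gripper_width: 0.0005
gripper_force: 1.0
```

```bash
python3 -m pendant '[[[0,-0.001,0,0,0,0,-1],[0,-0.001,0,0,0,0,-1]]]' | grep -E "pos|contact"
python3 -m pendant '[[[0,-0.001,0,0,0,0,-1],[0,-0.001,0,0,0,0,-1]]]'| grep -E "pos|contact"
python3 - <<'E'
from h import *
import cv2
i=r.capture("scene");cv2.imwrite("pics/s4.png",cv2.resize(i[110:240,250:410,::-1],None,fx=4.5,fy=4.5,interpolation=cv2.INTER_CUBIC))
E
```

```text
tcp_pos: [0.4638, -0.1411, 0.2466]
contact_force: [-0.4, -2.2, -0.4]
tcp_pos: [0.4638, -0.1401, 0.2466]
contact_force: [-1.0, -2.0, -0.4]
```

View pics/s4.png

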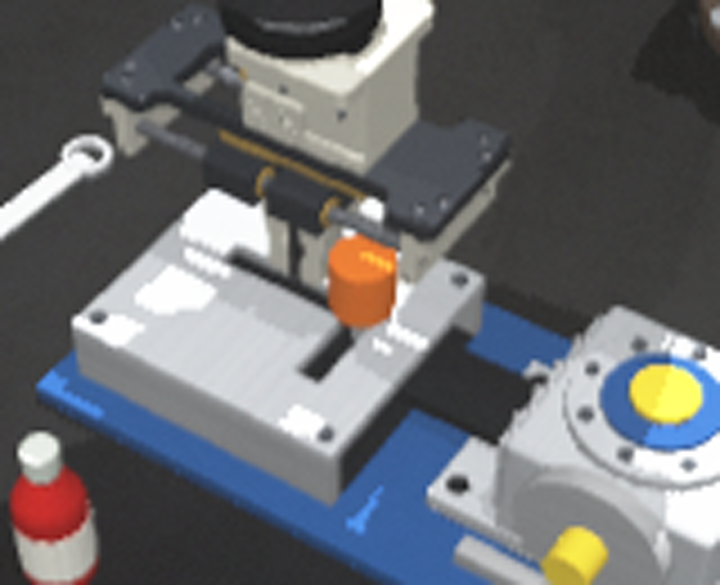

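The scene crop shows the knob at (362,280), at or near the corner, with the side leg leading down-left to (315,370). I keep going until the stop is felt.

```bash
for k in 1; do python3 -m pendant '[[[0,-0.001,0,0,0,0,-1],[0,-0.001,0,0,0,0,-1]]]' | grep -E "pos|contact"
python3 -m pendant '[[[0,-0.001,0,0,0,0,-1],[0,-0.001,0,0,0,0,-1]]]'| grep -E "pos|contact"; done
python3 - <<'E'
from h import *
import cv2
i=r.capture("scene");m=cv2.inRange(cv2.cvtColor(i,cv2.COLOR_RGB2HSV),(3,170,90),(18,255,255))
m[:,:300]=0;m[:130]=0;m[200:]=0;m[:,360:]=0
n,l,st,c=cv2.connectedComponentsWithStats(m);k=1+st[1:,4].argmax();print(st[k],c[k])
u=np.exp(1j*np.radians(.265));o=.46127-.18468j
for X,Y in((0,.076),(0,.08),(0,.082),(.002,.08)):
  p=o+u*(X+1j*Y);print(X,Y,proj("scene",np.array([p.real,p.imag,.077])))
E
```

```text
tcp_pos: [0.4638, -0.1392, 0.2466]
contact_force: [0.8, -1.6, -0.3]
tcp_pos: [0.4638, -0.1381, 0.2466]
contact_force: [0.1, -1.8, -0.4]
[324 163  15  20 235] [330.68510638 172.38297872]
0 0.076 (np.float64(329.7336485169648), np.float64(170.71037144804836))
0 0.08 (np.float64(331.16259984154254), np.float64(171.37963355316975))
0 0.082 (np.float64(331.87875732569637), np.float64(171.71505230200984))
0.002 0.08 (np.float64(330.69674475770967), np.float64(171.88563741407933))
```

```bash
python3 -m pendant '[[[0,-0.001,0,0,0,0,-1],[0,-0.001,0,0,0,0,-1]]]' | grep -E "pos|contact"
python3 -m pendant '[[[0,-0.001,0,0,0,0,-1],[0,-0.001,0,0,0,0,-1]]]'| grep -E "pos|contact"
```

```text
tcp_pos: [0.4638, -0.1372, 0.2467]
contact_force: [-1.1, -2.9, -0.2]
tcp_pos: [0.4638, -0.1365, 0.2468]
contact_force: [-0.0, -7.7, -0.3]
```

The stop is reached: the force rose to 7.7 N and motion stalled. Back off, go round to the -x side of the knob at the same height (17 mm above the plate), and line up.

```bash
python3 -m pendant '[[[0,0.015,0,0,0,0,-1],[0,0.03,0,0,0,0,-1],[-0.025,0.03,0,0,0,0,-1],[-0.054,0.03,0,0,0,0,-1],[-0.054,0.03,0,0,0,0,-1]]]'
python3 -m pendant '[[[0,-0.02,0,0,0,0,-1],[0,-0.04,0,0,0,0,-1],[0,-0.063,0,0,0,0,-1],[0,-0.063,0,0,0,0,-1]]]'
```

```text
time_s: 6.7
tcp_pos: [0.4066, -0.1664, 0.2462]
eef_rot: [-179.9, 0.1, 0.1]
contact_force: [0.3, -0.9, -0.4]
gripper_width: 0.0005
gripper_force: 0.0
time_s: 7.1
tcp_pos: [0.4102, -0.1017, 0.247]
eef_rot: [-180.0, -0.1, 0.3]
contact_force: [0.9, 0.1, 0.3]
gripper_width: 0.0005
gripper_force: 0.0
```

```bash
python3 -m pendant '[[[0.008,0,0,0,0,0,-1],[0.016,0,0,0,0,0,-1],[0.024,0,0,0,0,0,-1],[0.03,0,0,0,0,0,-1],[0.036,0,0,0,0,0,-1]]]'
python3 -m pendant '[[[0.006,0,0,0,0,0,-1],[0.012,0,0,0,0,0,-1],[0.018,0,0,0,0,0,-1]]]'
```

```text
time_s: 7.6
tcp_pos: [0.4459, -0.1037, 0.2463]
eef_rot: [180.0, 0.1, 0.2]
contact_force: [-3.7, 0.4, 1.6]
gripper_width: 0.0004
gripper_force: 1.4
time_s: 7.9
tcp_pos: [0.4639, -0.1034, 0.2464]
eef_rot: [180.0, 0.0, 0.2]
contact_force: [-3.3, 1.2, 0.7]
gripper_width: 0.0003
gripper_force: 1.3
```

The knob is entering the side leg at about 3 N. Continue.

```bash
python3 -m pendant '[[[0.005,0,0,0,0,0,-1],[0.01,0,0,0,0,0,-1],[0.013,0,0,0,0,0,-1],[0.013,0,0,0,0,0,-1]]]'|grep -E "pos|contact"
python3 -m pendant '[[[0.001,0,0,0,0,0,-1],[0.002,0,0,0,0,0,-1]]]'|grep -E "pos|contact"
python3 -m pendant '[[[0.001,0,0,0,0,0,-1],[0.002,0,0,0,0,0,-1]]]'|grep -E "pos|contact"
```

```text
tcp_pos: [0.4772, -0.1031, 0.2466]
contact_force: [-1.1, -0.1, -0.7]
tcp_pos: [0.4786, -0.1031, 0.2467]
contact_force: [-2.3, -0.1, -0.9]
tcp_pos: [0.4807, -0.1031, 0.2467]
contact_force: [-2.7, 0.5, -0.6]
```

```bash
python3 -m pendant '[[[0.001,0,0,0,0,0,-1],[0.001,0,0,0,0,0,-1]]]'|grep -E "pos|contact"
python3 -m pendant '[[[0.001,0,0,0,0,0,-1],[0.001,0,0,0,0,0,-1]]]'|grep -E "pos|contact"
python3 -m pendant '[[[0.001,0,0,0,0,0,-1],[0.001,0,0,0,0,0,-1]]]'|grep -E "pos|contact"
```

```text
tcp_pos: [0.4815, -0.1032, 0.2466]
contact_force: [-3.6, 0.4, 1.0]
tcp_pos: [0.482, -0.1032, 0.2465]
contact_force: [-6.6, 1.2, 2.8]
tcp_pos: [0.4825, -0.1033, 0.2465]
contact_force: [-9.0, 2.0, 6.0]
```

The end stop is felt at 9 N. Back off in -x, raise, and move aside to check from the top.

```bash
python3 -m pendant '[[[-0.012,0,0,0,0,0,-1],[-0.035,0,0,0,0,0,-1],[-0.035,0,0,0,0,0,-1],[-0.035,0,-0.05,0,0,0,-1],[-0.035,0,-0.09,0,0,0,-1]]]'|grep -E "pos|contact"
python3 -m pendant '[[[0,0,-0.05,0,0,0,-1],[0,0.05,-0.09,0,0,0,-1],[0,0.1,-0.09,0,0,0,-1],[0,0.15,-0.09,0,0,0,-1],[0,0.2,-0.09,0,0,0,-1]]]'|grep -E "pos|contact"
python3 - <<'E'
from h import *
import cv2
f=lambda n,a:cv2.resize(r.capture(n)[a[0]:a[0]+200,a[1]:a[1]+260,::-1],(390,300),interpolation=cv2.INTER_CUBIC)
cv2.imwrite("pics/e.png",np.hstack([f("scene",(100,200)),f("top",(130,180))]))
E
```

```text
tcp_pos: [0.4491, -0.1032, 0.3385]
contact_force: [2.5, 1.0, -0.1]
tcp_pos: [0.4497, -0.2936, 0.4282]
contact_force: [1.5, -0.4, 0.7]
```

View pics/e.png

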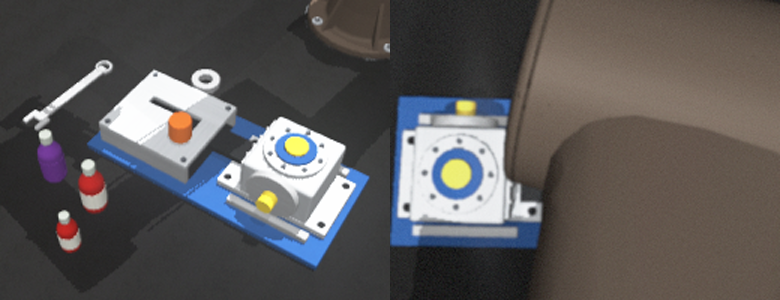

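The scene view shows the knob at (180,127), at the end of the side leg. The gearbox, bearing, bottles and spanner are where they were, and the arm is clear. Handing in.

```bash
python3 -c "
from plant import r
print(r.get_state()['time_s'],r.close_job())"
```

```text
the job is handed in; nothing more can be done
10.4 None
```

I pushed the knob along the long leg to its stop, then round the corner to the end stop of the side leg, and handed the job in at 10.4 s with the arm clear and the gearbox, bearing, bottle and spanner unmoved in the last scene view.

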